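# Hold a brass rod through both bushings of a soldering jig

## Robot

A 7-joint arm with a two-finger parallel gripper is mounted at the origin on the work surface. World frame = base frame: x ahead of the robot, y to its left, z up, the work surface at z = 0. Lengths are in m, angles in rad, forces in N, time in s.
With the tool pointing down it reaches from about 0.35 to 0.9 m from the base axis. Payload 7.2 kg.
Tool frame: the origin (TCP) lies at the very end of the fingers, on their centre line; the grasp point (between the pads) lies manip.grasp_offset behind it (manip.grasp_offset is the distance from the TCP to the grasp point, in m); z points along the fingers, y is the line along which they close (so a half turn about z gives the same grasp; the last joint's range is limited). The gripper opens to 88 mm and grips with 3 to 60 N. Pads are 20 mm wide; open, the fingers measure 115 mm over their backs; the gripper's body (75 mm by 178 mm) begins 61 mm behind the grasp point.
Start: joints at [-0.068, 0.411, -0.013, 1.596, 0.006, 1.134, -0.082], TCP at [0.625, -0, 0.223] pointing down, gripper open.
Joint ranges: [-2.95, 2.95], [-0.29, 1.99], [-1.47, 1.44], [0.14, 2.54], [-1.03, 4.17], [0.13, 1.85], [-2.86, 2.86]. Speed limits (rad/s): [2.39, 2.39, 3.01, 3.01, 3.14, 3.14, 3.14].

## Interface

Orientations are given as a unit quaternion [w, x, y, z].
In Python, from bench import manip, read_camera, search_frame gives the robot as it stands.
- The arm moves only by the tool servo_tool, never from a script. Its argument "targets" is one flat list of numbers, 4 for each row, row after row: the shift along the tool's x, y, z scaled (see below), then the turn about the tool's z scaled (see below). In form: [x, y, z, turn, x, y, z, turn, ...]. A call has 1 to 20 rows; each row shifts and turns the commanded pose from where the row before left it, along the tool's axes as they then stand; what a row does not reach is not made up. The controller multiplies each number of a shift by 0.025 m and each number of a turn by 0.08 rad. A row lasts 1/10 s, in which the tool goes at most 50 mm and 8.59 degrees, less where a joint would pass 70% of its speed; a pose out of reach is approached as far as the arm can. A call with a number of a shift or a turn outside -1 to 1 is refused whole. A call with a gripper value outside its range is refused whole. "jaw" is the opening, from 0 (shut) to 1 (fully open), set as the call begins (left out, the last holds). The fingers move at their own pace and stop on an object; "squeeze" is the grip in N (left out, the last holds). Time passes only in rows, so rows that do not move let the fingers close. It gives the time, the measured TCP pose, the force, the opening and the grip force at its end, in the units of the state.
- manip.get_obs(): the state, without advancing time (a new reading comes with each control period).
- read_camera(name): name is "scene" or "side" or "wrist"; returns a dict with "img" (420x560x3 uint8, blue, green, red), "z_map" (420x560 float32, m along the optical axis (not along the pixel's ray), 0 where there is no reading), "fov_y" (degrees; the focal length in pixels is half the picture's height over the tangent of half this angle, whatever the lens; pixels are square), "cx", "cy" (the principal point, pixels), "extrinsics" (4x4, takes a point from world to camera coordinates). Camera axes: x right, y down, z forward; pixel columns grow to the right and rows downward; lengths in m; the calibration is good to about 2 mm. A picture is of the moment at which its call begins.
- manip.close_job(): hands the job in; it is judged then, once.
Trained networks look in the newest picture that a camera, given by its name, has taken for a name from the list of things; names that differ only in an ending like _2 or _b are one class to them, and where a whole thing is asked for, a point or a joint stands for the part that bears it (a point fixed in the world has none). Each returns a list of dicts, best first, with "p" (0 to 1); they miss things now and then, are a little off and sometimes report something else, mostly with a low value. They report only what shows in the picture. A call takes as long as a camera call.
- search_frame(camera, name): "at" ([x, y, z] in m, in world coordinates, good to about 4 mm: the middle of the surface that is visible of it).
The state is a dict: "clock": time; "q": joint angles; "qvel": joint speeds; "joint_torque": joint torques, N m; "ee_pos": TCP position; "tool_rot": TCP orientation; "wrist_force": force on the tool from outside, world axes, zero at the start; "moment": the same for the moment, N m; "opening": opening from 0.0 (shut) to 1.0 (fully open); "gripper_force": force on a finger pad.
Only numpy, scipy, OpenCV 4.12 (cv2) and the standard library are available. Lean on these libraries where they do the work, as an engineer would, in place of code of your own. Each camera call takes 0.05 s, during which the arm holds its last target. There are 200 camera calls.

## Task

Put just two of the four brass end caps from the black rubber mat into the blue tray, one for each end of the rod, and let go of them. Then lift the brass rod out of its wooden rack and lower it through the jig's upper copper bushing and on through the lower one until its tip stands out clearly below the lower bushing but stays clear of the red board, and finish still gripping it there, upright and still, ready for soldering: do not let go. Leave the pliers, the tape roll and the bottle where they are.

Things in the scene. Friction and masses are not known exactly. Their poses are not given: they have to be found in the camera images.
- jig: Fixed jig: red board 130 x 150 mm, 12 mm thick, with a wooden post whose two steel arms carry two copper bushings, one straight above the other. Origin on the bushings' common vertical axis, at table height; z up. The board spans x -65 to +65 mm, y -100 to +50 mm; the post (130 mm high) stands at y -86 to -64 mm. Nothing is higher than 135 mm
- upper_bushing (a point): centre of the mouth (top rim) of the upper copper bushing, 135 mm above the table. Each bushing is 20 mm high, open at both ends: a 13 mm bore in its lower 12 mm, flaring over its upper 8 mm to a 28 mm wide mouth (36 mm over the rim). The upper bushing's underside is 115 mm above the table
- lower_bushing (a point): centre of the mouth of the lower copper bushing, same shape, 70 mm above the table, its underside 50 mm above the table and so 38 mm above the top of the red board
- rod: loose straight brass rod, 10 mm in diameter, 180 mm long, about 0.12 kg, its upper 35 mm wrapped in yellow tape, its lower end chamfered over 4 mm. Starts upright in the rack, its top 190 mm above the table. Origin at the centre of the lower end face, z along the rod to the taped end. It can be gripped by the taped end from above in any direction
- rod_tip (a point): centre of the rod's lower end face (same point as the rod's origin)
- rack: fixed dark wooden block 70 x 70 mm, 60 mm high, with one vertical hole at its centre, 11 mm wide and 50 mm deep, in which the rod stands. Origin at the centre of its underside, on the table, z up
- tray: fixed open blue plastic tray 130 x 130 mm outside, 18 mm high, walls and floor 4 to 5 mm thick. Origin at the centre of its underside, on the table, z up
- mat: fixed black rubber mat 60 x 250 mm, 3 mm thick, lying on the table; the four caps stand in a row along its y axis, 60 mm apart. Origin at the centre of its underside
- pliers: loose pliers with one red and one grey handle, 155 mm long, 50 mm wide, 14 mm high, lying on the table; origin at the pivot, underside, jaws to +x. Leave alone
- tape: loose yellow tape roll with a dark core lying flat, 64 mm in diameter, 18 mm high; origin at the centre of its underside. Leave alone
- bottle: loose white bottle with a green label and a blue cap, 52 mm in diameter, 130 mm high; origin at the centre of its underside. Leave alone
- cap0: one of four alike loose brass end caps, 20 mm in diameter, 20 mm high with a bevelled top, standing on the black rubber mat (underside 3 mm above the table). Origin at the centre of its underside
- cap1: one of four alike loose brass end caps, 20 mm in diameter, 20 mm high with a bevelled top, standing on the black rubber mat (underside 3 mm above the table). Origin at the centre of its underside
- cap2: one of four alike loose brass end caps, 20 mm in diameter, 20 mm high with a bevelled top, standing on the black rubber mat (underside 3 mm above the table). Origin at the centre of its underside
- cap3: one of four alike loose brass end caps, 20 mm in diameter, 20 mm high with a bevelled top, standing on the black rubber mat (underside 3 mm above the table). Origin at the centre of its underside

How it is judged:
On the way, in this order (a step that is already met when the one before it is completed fails the run):
1. exactly two caps lie in the tray, let go and at rest ((((x of cap0 in the frame of tray between -0.061 and 0.061 m and y of cap0 in the frame of tray between -0.061 and 0.061 m and z of cap0 in the frame of tray between -0.005 and 0.025 m) and (x of cap1 in the frame of tray between -0.061 and 0.061 m and y of cap1 in the frame of tray between -0.061 and 0.061 m and z of cap1 in the frame of tray between -0.005 and 0.025 m) and not (x of cap2 in the frame of tray between -0.061 and 0.061 m and y of cap2 in the frame of tray between -0.061 and 0.061 m and z of cap2 in the frame of tray between -0.005 and 0.025 m) and not (x of cap3 in the frame of tray between -0.061 and 0.061 m and y of cap3 in the frame of tray between -0.061 and 0.061 m and z of cap3 in the frame of tray between -0.005 and 0.025 m)) or ((x of cap0 in the frame of tray between -0.061 and 0.061 m and y of cap0 in the frame of tray between -0.061 and 0.061 m and z of cap0 in the frame of tray between -0.005 and 0.025 m) and not (x of cap1 in the frame of tray between -0.061 and 0.061 m and y of cap1 in the frame of tray between -0.061 and 0.061 m and z of cap1 in the frame of tray between -0.005 and 0.025 m) and (x of cap2 in the frame of tray between -0.061 and 0.061 m and y of cap2 in the frame of tray between -0.061 and 0.061 m and z of cap2 in the frame of tray between -0.005 and 0.025 m) and not (x of cap3 in the frame of tray between -0.061 and 0.061 m and y of cap3 in the frame of tray between -0.061 and 0.061 m and z of cap3 in the frame of tray between -0.005 and 0.025 m)) or ((x of cap0 in the frame of tray between -0.061 and 0.061 m and y of cap0 in the frame of tray between -0.061 and 0.061 m and z of cap0 in the frame of tray between -0.005 and 0.025 m) and not (x of cap1 in the frame of tray between -0.061 and 0.061 m and y of cap1 in the frame of tray between -0.061 and 0.061 m and z of cap1 in the frame of tray between -0.005 and 0.025 m) and not (x of cap2 in the frame of tray between -0.061 and 0.061 m and y of cap2 in the frame of tray between -0.061 and 0.061 m and z of cap2 in the frame of tray between -0.005 and 0.025 m) and (x of cap3 in the frame of tray between -0.061 and 0.061 m and y of cap3 in the frame of tray between -0.061 and 0.061 m and z of cap3 in the frame of tray between -0.005 and 0.025 m)) or (not (x of cap0 in the frame of tray between -0.061 and 0.061 m and y of cap0 in the frame of tray between -0.061 and 0.061 m and z of cap0 in the frame of tray between -0.005 and 0.025 m) and (x of cap1 in the frame of tray between -0.061 and 0.061 m and y of cap1 in the frame of tray between -0.061 and 0.061 m and z of cap1 in the frame of tray between -0.005 and 0.025 m) and (x of cap2 in the frame of tray between -0.061 and 0.061 m and y of cap2 in the frame of tray between -0.061 and 0.061 m and z of cap2 in the frame of tray between -0.005 and 0.025 m) and not (x of cap3 in the frame of tray between -0.061 and 0.061 m and y of cap3 in the frame of tray between -0.061 and 0.061 m and z of cap3 in the frame of tray between -0.005 and 0.025 m)) or (not (x of cap0 in the frame of tray between -0.061 and 0.061 m and y of cap0 in the frame of tray between -0.061 and 0.061 m and z of cap0 in the frame of tray between -0.005 and 0.025 m) and (x of cap1 in the frame of tray between -0.061 and 0.061 m and y of cap1 in the frame of tray between -0.061 and 0.061 m and z of cap1 in the frame of tray between -0.005 and 0.025 m) and not (x of cap2 in the frame of tray between -0.061 and 0.061 m and y of cap2 in the frame of tray between -0.061 and 0.061 m and z of cap2 in the frame of tray between -0.005 and 0.025 m) and (x of cap3 in the frame of tray between -0.061 and 0.061 m and y of cap3 in the frame of tray between -0.061 and 0.061 m and z of cap3 in the frame of tray between -0.005 and 0.025 m)) or (not (x of cap0 in the frame of tray between -0.061 and 0.061 m and y of cap0 in the frame of tray between -0.061 and 0.061 m and z of cap0 in the frame of tray between -0.005 and 0.025 m) and not (x of cap1 in the frame of tray between -0.061 and 0.061 m and y of cap1 in the frame of tray between -0.061 and 0.061 m and z of cap1 in the frame of tray between -0.005 and 0.025 m) and (x of cap2 in the frame of tray between -0.061 and 0.061 m and y of cap2 in the frame of tray between -0.061 and 0.061 m and z of cap2 in the frame of tray between -0.005 and 0.025 m) and (x of cap3 in the frame of tray between -0.061 and 0.061 m and y of cap3 in the frame of tray between -0.061 and 0.061 m and z of cap3 in the frame of tray between -0.005 and 0.025 m))) and contact force between the fingers and cap0 below 0.1 N and contact force between the fingers and cap1 below 0.1 N and contact force between the fingers and cap2 below 0.1 N and contact force between the fingers and cap3 below 0.1 N and linear speed of each of cap0, cap1, cap2, cap3 below 0.03 m/s), for 0.2 s.
2. the held rod's tip is through the upper bushing (horizontal distance between rod_tip and upper_bushing below 0.008 m and z of rod_tip in the frame of jig below 0.113 m and contact force between the fingers and rod above 1 N), for 0.05 s.
At the end, for the whole second after the job is handed in: Exactly two caps lie in the tray, untouched, at rest; the fingers grip the rod (over 1 N); it is still (under 20 mm/s), within 0.1 rad of upright, its tip within 7 mm of the bushings' axis and 14 to 47 mm above the table: 3 mm or more below the lower bushing, 2 mm or more above the board (all of step 1 and horizontal distance between rod_tip and lower_bushing below 0.007 m and z of rod_tip in the frame of jig between 0.014 and 0.047 m and angle between the z axis of rod and the z axis of jig, either way round below 0.1 rad and contact force between the fingers and rod above 1 N and linear speed of rod below 0.02 m/s); the arm keeps its last pose, push and grip.
It fails at once if the pliers is moved by more than 30 mm (distance of pliers from where it was at the start of the episode above 0.03 m).
It fails at once if the tape is moved by more than 30 mm (distance of tape from where it was at the start of the episode above 0.03 m).
It fails at once if the bottle is moved by more than 30 mm (distance of bottle from where it was at the start of the episode above 0.03 m).
It also fails if it takes over 72 s, if anything falls off the work surface, if the arm or the gripper's body presses on something with over 40 N, if the wrist force passes 120 N, or if a joint passes its speed limit or range.

## Working session

There is one attempt and no reset: what is moved stays moved. The work goes in short steps, Python scripts to look and compute and a tool call to move; the robot and the scene stay as the last step left them, time stands still between calls to the robot, and variables do not carry over. Pictures are saved under pics/ and viewed, at most 10 in all, crops included, and the job is handed in when it is done.

Besides the shell and the picture viewer there is one more tool, called after "Emit:" as name(argument=value, ...), one argument or row to a line, values as JSON. servo_tool: Moves the arm, as the interface text tells. Shifts and turns lie within -1 to 1; 1 stands for 0.025 m of shift or 0.08 rad of turn. Its arguments: {"type":"object","properties":{"targets":{"type":"array","items":{"type":"number"}},"jaw":{"type":"number"},"squeeze":{"type":"number"}},"required":["targets"]}

```bash
mkdir -p pics
cat > h.py <<'E'
import numpy as np, cv2
from bench import manip, read_camera, search_frame
def cloud(c):
    h,w=c["z_map"].shape; f=h/2/np.tan(np.radians(c["fov_y"]/2))
    v,u=np.mgrid[:h,:w]; z=c["z_map"]
    P=np.stack([(u-c["cx"])*z/f,(v-c["cy"])*z/f,z],-1)
    E=np.array(c["extrinsics"]); W=(P-E[:3,3])@E[:3,:3]
    W[z<=0]=np.nan
    return W
E
python3 - <<'E'
from h import *
o=manip.get_obs(); print(manip.grasp_offset,o["ee_pos"],o["tool_rot"],o["opening"],o["clock"])
cams={n:read_camera(n) for n in("scene","side")}
cv2.imwrite("pics/scene.png",cams["scene"]["img"]);cv2.imwrite("pics/side.png",cams["side"]["img"])
for n in cams:
    np.save(f"{n}.npy",cloud(cams[n]))
    for t in("jig","upper_bushing","lower_bushing","rod","rack","tray","mat","cap0","pliers","tape","bottle"):
        print(n,t,[(np.round(d["at"],3).tolist(),round(d["p"],2)) for d in search_frame(n,t)[:5]])
E
```

```text
0.0187 [ 6.24504245e-01 -5.36398480e-05  2.21814000e-01] [-5.18098729e-04  7.07108241e-01  7.07104869e-01 -6.10085956e-04] 1.00067517949763 0.0
scene jig [([0.63, 0.032, 0.013], 0.92), ([0.487, 0.27, 0.039], 0.16)]
scene upper_bushing [([0.623, 0.037, 0.012], 0.85)]
scene lower_bushing [([0.626, 0.034, 0.009], 0.67), ([0.444, -0.268, 0.004], 0.6)]
scene rod []
scene rack [([0.484, 0.272, 0.041], 0.88)]
scene tray [([0.439, -0.267, 0.003], 0.97)]
scene mat [([0.462, -0.035, 0.001], 0.82), ([0.463, 0.281, 0.134], 0.41), ([0.638, 0.214, 0.016], 0.3)]
scene cap0 []
scene pliers [([0.7, -0.304, 0.016], 0.85)]
scene tape [([0.638, 0.21, 0.016], 0.63)]
scene bottle [([0.694, 0.332, 0.066], 0.74)]
side jig [([0.61, 0.055, 0.009], 0.87)]
side upper_bushing [([0.609, 0.052, 0.011], 0.67)]
side lower_bushing [([0.603, 0.053, 0.014], 0.57)]
side rod [([0.454, 0.29, 0.135], 0.92)]
side rack [([0.453, 0.312, 0.06], 0.59)]
side tray [([0.443, -0.268, 0.002], 0.62), ([0.626, 0.225, 0.019], 0.52)]
side mat [([0.456, 0.035, 0.006], 0.87)]
side cap0 [([0.454, -0.004, 0.014], 0.51), ([0.451, 0.058, 0.018], 0.5), ([0.454, 0.115, 0.016], 0.5)]
side pliers [([0.696, -0.3, 0.009], 0.81)]
side tape [([0.623, 0.225, 0.019], 0.65)]
side bottle [([0.666, 0.357, 0.081], 0.62), ([0.455, 0.294, 0.14], 0.35)]
```

View pics/scene.png

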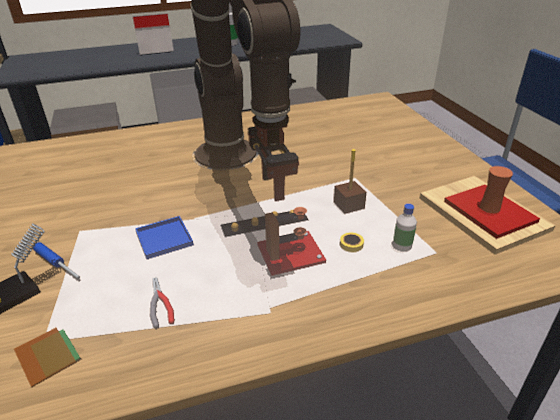

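View pics/side.png

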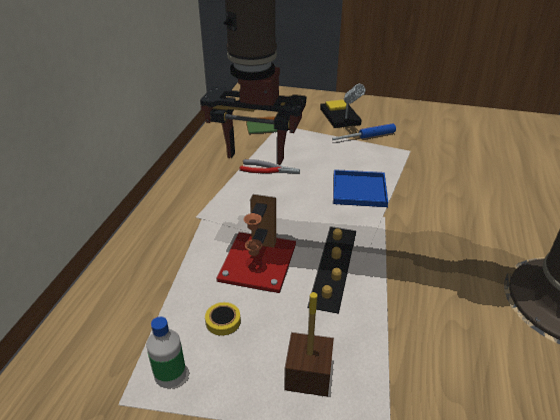

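The scene view shows the jig's upper bushing at (301,211) and the rod in its rack at (351,155–200), with the tray at (165,236). The side view shows the caps at (337,234), (336,253), (336,274) and (327,291), the bushings at (253,218) and (253,245), and the rod top at (313,295).

Run:
```python
from h import *
for n in("side","scene"):
    W=np.load(n+".npy"); im=cv2.imread(f"pics/{n}.png"); hsv=cv2.cvtColor(im,cv2.COLOR_BGR2HSV)
    H,S,V=[hsv[...,i].astype(int) for i in range(3)]
    X,Y,Z=W[...,0],W[...,1],W[...,2]
    def rep(t,m):
        k,l,st,_=cv2.connectedComponentsWithStats(m.astype(np.uint8))
        for i in range(1,k):
            q=l==i
            if st[i,4]<8: continue
            p=W[q]; print(n,t,st[i].tolist(),"med",np.nanmedian(p,0).round(4),"lo",np.nanpercentile(p,3,axis=0).round(4),"hi",np.nanpercentile(p,97,axis=0).round(4))
    box=(X>.3)&(X<.9)&(abs(Y)<.45)
    rep("cap",box&(Z>.008)&(Z<.03)&(X<.50)&(X>.4)&(Y>-.15)&(Y<.2))
    rep("bush_top",box&(Z>.127)&(Z<.14)&(X>.53)&(X<.7)&(abs(Y)<.15))
    rep("bush_low",box&(Z>.055)&(Z<.075)&(X>.53)&(X<.7)&(Y>0)&(Y<.15))
    rep("board",box&(Z>.008)&(Z<.016)&(X>.53)&(X<.75)&(abs(Y)<.15)&((H<10)|(H>170))&(S>150))
    rep("rod",box&(Z>.075)&(Z<.2)&(X>.4)&(X<.53)&(Y>.2))
    rep("racktop",box&(Z>.055)&(Z<.065)&(X>.38)&(X<.55)&(Y>.2))
    rep("tray",box&(Z>.012)&(Z<.025)&(X>.33)&(X<.55)&(Y<-.15))
    rep("mat",box&(Z>.001)&(Z<.006)&(V<50)&(X<.52)&(X>.4)&(abs(Y)<.2))
```

```text
side cap [333, 228, 9, 11, 78] med [ 0.4644 -0.0642  0.0197] lo [ 0.456  -0.0745  0.0096] hi [ 0.4727 -0.0601  0.0251]
side cap [331, 247, 10, 11, 83] med [ 0.4566 -0.0031  0.02  ] lo [ 0.4486 -0.0123  0.0085] hi [0.4654 0.0012 0.0251]
side cap [331, 268, 11, 11, 94] med [0.4471 0.0587 0.0198] lo [0.4387 0.0502 0.0092] hi [0.4563 0.0636 0.0254]
side cap [322, 285, 10, 13, 100] med [0.4567 0.1112 0.0209] lo [0.4484 0.1011 0.01  ] hi [0.4649 0.1161 0.0257]
side bush_top [250, 194, 26, 11, 186] med [0.6117 0.0017 0.1304] lo [ 0.5889 -0.011   0.1276] hi [0.6354 0.0107 0.1324]
side bush_top [243, 212, 19, 14, 159] med [0.6131 0.0683 0.1339] lo [0.5976 0.0573 0.1278] hi [0.6268 0.089  0.1369]
side bush_low [245, 223, 30, 32, 435] med [0.6101 0.04   0.0631] lo [0.5894 0.0067 0.0562] hi [0.6248 0.0859 0.0726]
side board [217, 233, 79, 58, 2598] med [0.6035 0.0666 0.0126] lo [ 0.5496 -0.0135  0.0097] hi [0.671  0.1229 0.015 ]
side rod [307, 292, 10, 58, 380] med [0.4544 0.2912 0.1427] lo [0.4503 0.2856 0.0795] hi [0.4595 0.2932 0.1912]
side racktop [284, 332, 50, 44, 1617] med [0.4525 0.2934 
[... 993 characters left out ...]
25]
scene bush_low [276, 228, 30, 20, 242] med [0.6153 0.0527 0.061 ] lo [0.6002 0.0028 0.0562] hi [0.6372 0.0831 0.0722]
scene board [286, 234, 40, 33, 543] med [0.639  0.0842 0.012 ] lo [0.5748 0.0349 0.0093] hi [0.6733 0.1184 0.0148]
scene board [277, 259, 5, 3, 11] med [0.64   0.0076 0.0125] lo [0.6363 0.0022 0.0104] hi [0.6462 0.0122 0.0145]
scene rod [349, 149, 6, 36, 126] med [0.4584 0.2832 0.139 ] lo [0.4524 0.2791 0.0824] hi [0.4619 0.2886 0.1899]
scene racktop [334, 181, 32, 19, 324] med [0.461  0.2804 0.0597] lo [0.4242 0.2498 0.0558] hi [0.4915 0.3187 0.063 ]
scene tray [135, 216, 58, 41, 328] med [ 0.4611 -0.268   0.0169] lo [ 0.3722 -0.337   0.0123] hi [ 0.5138 -0.1999  0.0204]
```

Emit:
servo_tool(
  targets=[-0.39,-0.92,0,0,-0.39,-0.92,0,0,-0.39,-0.92,0,0,-0.39,-0.92,0,0,-0.39,-0.92,0,0,-0.39,-0.92,0,0,-0.38,-0.9,0,0,0,0,0.9,0,0,0,0.9,0,0,0,0.9,0,0,0,0.9,0,0,0,0.9,0,0,0,0,0],
  jaw=1,
  squeeze=20,
)

```text
clock: 2.5
ee_pos: [0.4627, -0.0679, 0.108]
tool_rot: [-0.002, 0.707, 0.707, -0.001]
wrist_force: [0.3, 0.2, 0.6]
opening: 1.001
gripper_force: 0.0
```

Run:
```python
from h import *
o=manip.get_obs(); print(o["ee_pos"],o["clock"])
c=read_camera("wrist"); cv2.imwrite("pics/w1.png",c["img"]); W=cloud(c)
q=(W[...,2]>.010)&(W[...,2]<.03)
k,l,st,_=cv2.connectedComponentsWithStats(q.astype(np.uint8))
for i in range(1,k):
    if st[i,4]>60: p=W[(l==i)]; t=W[(l==i)&(W[...,2]>.018)]; print(st[i],p.min(0).round(4),p.max(0).round(4),np.median(t,0).round(4))
```

```text
[ 0.46274881 -0.0678683   0.10803294] 2.5
[  394     0   166   161 17500] [ 0.5446 -0.0279  0.01  ] [0.665  0.0767 0.03  ] [ 0.5859 -0.0025  0.024 ]
[240  22  30  35 824] [0.436  0.0429 0.01  ] [0.455  0.0619 0.0261] [0.4456 0.0521 0.0232]
[257 122  28  28 629] [ 0.4459 -0.019   0.0119] [ 0.4649 -0.0005  0.0257] [ 0.4559 -0.0096  0.0231]
[268 204  27  28 584] [ 0.453  -0.0802  0.01  ] [ 0.4728 -0.0609  0.0257] [ 0.4628 -0.0695  0.0231]
[ 167  362  157   57 1704] [ 0.3645 -0.2624  0.01  ] [ 0.4997 -0.1954  0.0204] [ 0.4308 -0.2087  0.0187]
```

Emit:
servo_tool(
  targets=[-0.08,0,0.9,0,0,0,0.9,0,0,0,0.9,0,0,0,0.8,0,0,0,0.5,0,0,0,0,0,0,0,0,0],
)

```text
clock: 3.25
ee_pos: [0.4652, -0.0701, 0.011]
tool_rot: [0.0, 0.707, 0.707, 0.0]
wrist_force: [-0.7, -0.0, 0.6]
opening: 0.993
gripper_force: 0.0
```

Emit:
servo_tool(
  targets=[0,0,0,0,0,0,0,0,0,0,0,0,0,0,0,0,0,0,0,0,0,0,0,0,0,0,0,0,0,0,0,0],
  jaw=0,
)

```text
clock: 4.05
ee_pos: [0.4645, -0.07, 0.0101]
tool_rot: [-0.0, 0.707, 0.707, -0.0]
wrist_force: [0.2, 0.4, 0.3]
opening: 0.31
gripper_force: 0.0
```

Emit:
servo_tool(
  targets=[0,0,0.1,0,0,0,0,0,0,0,0,0,0,0,0,0],
)

```text
clock: 4.45
ee_pos: [0.4648, -0.07, 0.0077]
tool_rot: [0.0, 0.707, 0.707, 0.0]
wrist_force: [-0.3, -0.1, 2.4]
opening: 0.219
gripper_force: 20.0
```

Emit:
servo_tool(
  targets=[0,0,-0.8,0,0,0,-0.8,0,0,0,-0.8,0,0,0,-0.8,0],
)

```text
clock: 4.85
ee_pos: [0.4641, -0.07, 0.0881]
tool_rot: [-0.0, 0.707, 0.707, -0.0]
wrist_force: [1.0, 0.3, 0.3]
opening: 0.22
gripper_force: 20.0
```

Emit:
servo_tool(
  targets=[-0.9,-0.1,0,0,-0.9,-0.1,0,0,-0.9,-0.1,0,0,-0.9,-0.1,0,0,-0.9,-0.1,0,0,-0.9,-0.1,0,0,-0.9,-0.1,0,0,-0.9,-0.1,0,0,-0.9,-0.1,0,0,-0.9,-0.1,0,0,0,0,0,0,0,0,0.8,0,0,0,0.8,0,0,0,0.8,0,0,0,0.6,0,0,0,0,0,0,0,0,0],
)

```text
clock: 6.55
ee_pos: [0.4395, -0.2943, 0.0126]
tool_rot: [-0.001, 0.707, 0.707, -0.0]
wrist_force: [-0.3, 0.4, 0.8]
opening: 0.218
gripper_force: 20.0
```

Emit:
servo_tool(
  targets=[0,0,0,0,0,0,0,0,0,0,0,0,0,0,0,0,0,0,-0.5,0,0,0,-0.8,0,0,0,-0.8,0,0,0,-0.8,0,0,0,-0.8,0],
  jaw=0.5,
)

```text
clock: 7.45
ee_pos: [0.4395, -0.2951, 0.107]
tool_rot: [0.0, 0.707, 0.707, 0.0]
wrist_force: [0.7, 0.1, 0.4]
opening: 0.5
gripper_force: 0.0
```

Emit:
servo_tool(
  targets=[0.95,0.05,0,0,0.95,0.05,0,0,0.95,0.05,0,0,0.95,0.05,0,0,0.95,0.05,0,0,0.95,0.05,0,0,0.95,0.05,0,0,0.95,0.05,0,0,0.95,0.05,0,0,0.95,0.05,0,0,0.95,0.05,0,0,0.93,0.05,0,0,0,0,0,0,0,0,0,0],
  jaw=0.8,
)

```text
clock: 8.85
ee_pos: [0.4547, -0.0106, 0.1058]
tool_rot: [0.0, 0.707, 0.707, 0.0]
wrist_force: [-0.4, -1.0, 0.0]
opening: 0.799
gripper_force: 0.0
```

Down 0.098 → 3.92, then close.

Emit:
servo_tool(
  targets=[0.02,0.02,0.9,0,0,0,0.9,0,0,0,0.9,0,0,0,0.8,0,0,0,0.42,0,0,0,0,0,0,0,0,0],
)

```text
clock: 9.55
ee_pos: [0.4553, -0.0106, 0.0076]
tool_rot: [0.0, 0.707, 0.707, -0.0]
wrist_force: [0.7, 0.2, 0.4]
opening: 0.801
gripper_force: 0.0
```

Emit:
servo_tool(
  targets=[0,0,0,0,0,0,0,0,0,0,0,0,0,0,0,0,0,0,0,0,0,0,0,0,0,0,0,0,0,0,0,0,0,0,0,0],
  jaw=0,
)

```text
clock: 10.45
ee_pos: [0.4551, -0.01, 0.0072]
tool_rot: [0.0, 0.707, 0.707, 0.0]
wrist_force: [0.6, -0.0, 1.8]
opening: 0.221
gripper_force: 20.0
```

Emit:
servo_tool(
  targets=[0,0,-0.8,0,0,0,-0.8,0,0,0,-0.8,0,0,0,-0.8,0,0,0,0,0],
)

```text
clock: 10.95
ee_pos: [0.4565, -0.01, 0.0892]
tool_rot: [0.001, 0.707, 0.707, 0.001]
wrist_force: [0.6, -0.2, -0.6]
opening: 0.222
gripper_force: 20.0
```

Emit:
servo_tool(
  targets=[-0.92,-0.06,0,0,-0.92,-0.06,0,0,-0.92,-0.06,0,0,-0.92,-0.06,0,0,-0.92,-0.06,0,0,-0.92,-0.06,0,0,-0.92,-0.06,0,0,-0.92,-0.06,0,0,-0.92,-0.06,0,0,-0.92,-0.06,0,0,0,0,0,0,0,0,0.8,0,0,0,0.8,0,0,0,0.8,0,0,0,0.65,0,0,0,0,0,0,0,0,0],
)

```text
clock: 12.65
ee_pos: [0.4397, -0.2392, 0.0106]
tool_rot: [-0.001, 0.707, 0.707, -0.0]
wrist_force: [0.7, -0.2, -0.3]
opening: 0.22
gripper_force: 20.0
```

Emit:
servo_tool(
  targets=[0,0,0,0,0,0,0,0,0,0,0,0,0,0,0,0,0,0,-0.5,0,0,0,-1,0,0,0,-1,0,0,0,-1,0,0,0,-1,0,0,0,-1,0,0,0,-1,0,0,0,-1,0,0,0,-1,0,0,0,-1,0],
  jaw=0.5,
)

```text
clock: 14.05
ee_pos: [0.4396, -0.2399, 0.2506]
tool_rot: [0.0, 0.707, 0.707, 0.0]
wrist_force: [-0.3, -0.7, -0.4]
opening: 0.5
gripper_force: 0.0
```

Run:
```python
from h import *
o=manip.get_obs(); print(o["ee_pos"],o["clock"])
c=read_camera("side"); cv2.imwrite("pics/s2.png",c["img"]); W=cloud(c)
X,Y,Z=W[...,0],W[...,1],W[...,2]
for n,q in(("tray",(X<.53)&(X>.35)&(Y<-.18)&(Y>-.35)&(Z>.0205)&(Z<.04)),("bush",(Z>.128)&(Z<.14)&(X>.55)&(X<.68)&(Y>.045)&(Y<.15)),("rod",(Z>.165)&(Z<.2)&(Y>.2)&(Y<.35)&(X<.55))):
    k,l,st,_=cv2.connectedComponentsWithStats(q.astype(np.uint8))
    for i in range(1,k):
        if st[i,4]>5: p=W[l==i]; print(n,st[i],p.min(0).round(4),p.max(0).round(4),np.median(p,0).round(4))
```

```text
[ 0.43961544 -0.23990275  0.25057445] 14.05
tray [358 175   7   5  26] [ 0.4327 -0.3021  0.0207] [ 0.4486 -0.2831  0.0266] [ 0.4403 -0.2925  0.0234]
tray [354 187   8   5  28] [ 0.4332 -0.2469  0.0209] [ 0.4507 -0.2283  0.0269] [ 0.4417 -0.2368  0.0237]
bush [243 213  19  13 152] [0.5961 0.0557 0.128 ] [0.6286 0.0916 0.1383] [0.6137 0.0679 0.1341]
rod [310 291   8  18 121] [0.4491 0.2801 0.1652] [0.4594 0.2934 0.1924] [0.4537 0.2894 0.1837]
```

Emit:
servo_tool(
  targets=[0.95,0.2,0,0,0.95,0.2,0,0,0.95,0.2,0,0,0.95,0.2,0,0,0.95,0.2,0,0,0.95,0.2,0,0,0.95,0.2,0,0,0.95,0.2,0,0,0.95,0.2,0,0,0.95,0.2,0,0,0.95,0.2,0,0,0.95,0.2,0,0,0.95,0.2,0,0,0,0,0,0,0,0,0,0,0,0,0,0],
  jaw=0.6,
)

```text
clock: 15.7
ee_pos: [0.5048, 0.0676, 0.2487]
tool_rot: [0.0, 0.708, 0.707, -0.0]
wrist_force: [-0.0, -0.3, -0.8]
opening: 0.604
gripper_force: 0.0
```

Run:
```python
from h import *
o=manip.get_obs(); print(o["ee_pos"],o["clock"])
c=read_camera("wrist"); cv2.imwrite("pics/w2.png",c["img"]); W=cloud(c); print(np.linalg.inv(c["extrinsics"]).round(3))
X,Y,Z=W[...,0],W[...,1],W[...,2]
for n,q in(("bush",(Z>.128)&(Z<.14)&(X>.5)&(X<.68)&(Y>.0)&(Y<.15)),("rod",(Z>.165)&(Z<.2)&(Y>.2)&(Y<.35)&(X<.55))):
    k,l,st,_=cv2.connectedComponentsWithStats(q.astype(np.uint8))
    for i in range(1,k):
        if st[i,4]>5: p=W[l==i]; print(n,st[i],p.min(0).round(4),p.max(0).round(4),np.median(p,0).round(4))
```

```text
[0.50481006 0.0675525  0.24873063] 15.7
[[ 1.    -0.002 -0.     0.504]
 [-0.002 -0.963 -0.269  0.141]
 [ 0.001  0.269 -0.963  0.412]
 [ 0.     0.     0.     1.   ]]
bush [ 390  181   43   41 1183] [0.5928 0.0552 0.128 ] [0.6272 0.089  0.1375] [0.6124 0.0713 0.1344]
bush [373 270  57  11 588] [0.5853 0.     0.128 ] [0.6345 0.009  0.1328] [0.6104 0.0049 0.1306]
```

View pics/w2.png

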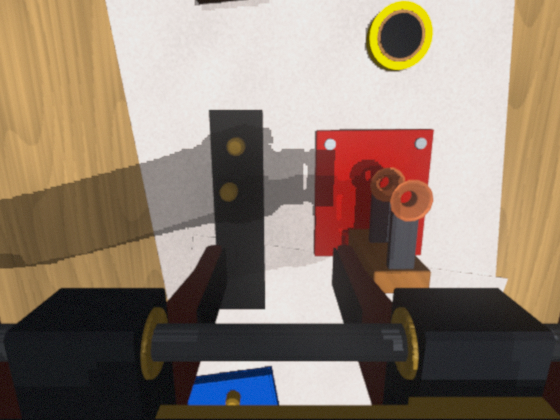

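The wrist view shows the upper bushing at (411,200), the lower at (387,184), the remaining caps at (236,147) and (229,192), and one placed cap in the tray at (232,398).

Emit:
servo_tool(
  targets=[0.87,-0.28,0,0,0.87,-0.28,0,0,0.87,-0.28,0,0,0.87,-0.28,0,0,0.87,-0.28,0,0,0.87,-0.28,0,0,0.87,-0.28,0,0,0,0,0,0,0,0,0,0,0,0,0,0],
)

```text
clock: 16.75
ee_pos: [0.4565, 0.2194, 0.2484]
tool_rot: [0.0, 0.708, 0.706, -0.0]
wrist_force: [-0.2, 0.1, 0.2]
opening: 0.602
gripper_force: 0.0
```

Run:
```python
from h import *
o=manip.get_obs(); print(o["ee_pos"],o["clock"])
c=read_camera("wrist"); cv2.imwrite("pics/w3.png",c["img"]); W=cloud(c)
X,Y,Z=W[...,0],W[...,1],W[...,2]
for n,q in(("rod",(Z>.165)&(Z<.2)&(Y>.25)&(Y<.35)&(X<.55)),("rodtop",(Z>.187)&(Z<.195)&(Y>.25)&(Y<.35)&(X<.55)),("rack",(Z>.055)&(Z<.065)&(Y>.2)&(Y<.36)&(X<.55)&(X>.4))):
    k,l,st,_=cv2.connectedComponentsWithStats(q.astype(np.uint8))
    for i in range(1,k):
        if st[i,4]>5: p=W[l==i]; print(n,st[i],p.min(0).round(4),p.max(0).round(4),np.median(p,0).round(4))
```

```text
[0.45654525 0.21937704 0.24839351] 16.75
rod [265 117  18  18 255] [0.4472 0.2804 0.171 ] [0.4576 0.2904 0.1929] [0.4522 0.2852 0.1911]
rodtop [265 117  18  18 246] [0.4472 0.2804 0.1883] [0.4576 0.2904 0.1929] [0.4521 0.2852 0.1911]
rack [ 236   78   79   82 5214] [0.4154 0.2489 0.0565] [0.4902 0.3239 0.0636] [0.4538 0.2897 0.0609]
```

Emit:
servo_tool(
  targets=[0.9,-0.05,0,0,0.9,-0.05,0,0,0.87,-0.04,0,0,0,0,0,0,0,0,0.8,0,0,0,0.8,0,0,0,0.8,0,0,0,0.8,0,0,0,0.5,0,0,0,0,0,0,0,0,0],
)

```text
clock: 17.9
ee_pos: [0.453, 0.2873, 0.1564]
tool_rot: [0.0, 0.707, 0.707, 0.0]
wrist_force: [0.3, -0.3, 0.3]
opening: 0.599
gripper_force: 0.0
```

Emit:
servo_tool(
  targets=[0,0,0,0,0,0,0,0,0,0,0,0,0,0,0,0,0,0,0,0,0,0,0,0,0,0,0,0,0,0,0,0,0,0,0,0],
  jaw=0,
  squeeze=40,
)

```text
clock: 18.8
ee_pos: [0.4529, 0.2878, 0.156]
tool_rot: [0.0, 0.707, 0.707, 0.0]
wrist_force: [2.8, -0.1, 0.4]
opening: 0.104
gripper_force: 40.0
```

Emit:
servo_tool(
  targets=[0,0.04,-0.4,0,0,0,-0.8,0,0,0,-0.8,0,0,0,-0.8,0,0,0,-0.8,0,0,0,-0.8,0,0,0,-0.8,0,0,0,-0.8,0,0,0,-0.4,0,0,0,0,0,0,0,0,0,0,0,0,0],
)

```text
clock: 20.0
ee_pos: [0.453, 0.2874, 0.3148]
tool_rot: [-0.0, 0.707, 0.707, -0.001]
wrist_force: [-0.2, 1.0, -1.0]
opening: 0.104
gripper_force: 40.0
```

```bash
cat > rod.py <<'E'
from h import *
import sys
o=manip.get_obs(); e=o["ee_pos"]; print(e,o["clock"])
for n in sys.argv[1:]:
    c=read_camera(n); cv2.imwrite(f"pics/r_{n}_{o['clock']:.1f}.png",c["img"]); W=cloud(c)
    E=np.array(c["extrinsics"]); cam=-E[:3,:3].T@E[:3,3]
    q=(np.hypot(W[...,0]-e[0],W[...,1]-e[1])<.03)&(W[...,2]<e[2]-.01)&(W[...,2]>e[2]-.165)&(W[...,2]>.138)
    p=W[q]; d=p[:,:2].mean(0)-cam[:2]; d/=np.linalg.norm(d)
    p=p[:,:3]; print(n,len(p),"zrange",p[:,2].min().round(4),p[:,2].max().round(4))
    for lo in np.arange(.14,e[2],.02):
        s=p[(p[:,2]>=lo)&(p[:,2]<lo+.02)]
        if len(s)>5:
            lat=np.array([-d[1],d[0]]); a=s[:,:2]@lat; b=np.percentile(s[:,:2]@d,10)+.005
            m=lat*(a.min()+a.max())/2+d*b; print(round(s[:,2].mean(),3),m.round(4))
E
python3 rod.py side scene
```

```text
[0.4529886  0.28736512 0.31475754] 20.0
side 513 zrange 0.171 0.3045
0.176 [0.4542 0.2869]
0.191 [0.4535 0.2867]
0.21 [0.4536 0.287 ]
0.231 [0.4536 0.2865]
0.25 [0.4538 0.2863]
0.27 [0.4537 0.2864]
0.29 [0.4536 0.2862]
0.302 [0.454  0.2857]
scene 158 zrange 0.1723 0.3046
0.175 [0.4545 0.2841]
0.19 [0.4549 0.2841]
0.21 [0.4559 0.2827]
0.23 [0.4551 0.2839]
0.25 [0.4552 0.2828]
0.269 [0.4546 0.2838]
0.291 [0.4553 0.2839]
```

Emit:
servo_tool(
  targets=[-0.4,0.3,0,0,-0.71,0.525,0,0,-0.71,0.525,0,0,-0.71,0.525,0,0,-0.71,0.525,0,0,-0.71,0.525,0,0,-0.71,0.525,0,0,-0.71,0.525,0,0,-0.71,0.525,0,0,-0.71,0.525,0,0,-0.71,0.525,0,0,-0.71,0.525,0,0,-0.31,0.245,0,0,0,0,0,0,0,0,0,0,0,0,0,0,0,0,0,0,0,0,0,0],
)

```text
clock: 21.9
ee_pos: [0.6112, 0.0755, 0.3161]
tool_rot: [0.0, 0.707, 0.708, 0.0]
wrist_force: [-0.5, -0.2, -1.8]
opening: 0.102
gripper_force: 40.0
```

```bash
python3 rod.py side scene; ls pics
python3 - <<'E'
import cv2,glob
f=sorted(glob.glob("pics/r_s*_21*")+glob.glob("pics/r_s*_22*"))
a=[cv2.imread(x) for x in f]
s=[ (i[120:280,180:340] if "side" in x else i[110:270,220:380]) for i,x in zip(a,f)]
cv2.imwrite("pics/ins.png",cv2.resize(cv2.hconcat(s),None,fx=2.5,fy=2.5,interpolation=cv2.INTER_CUBIC))
E
```

```text
[0.61121754 0.07550385 0.31612138] 21.9
side 364 zrange 0.1708 0.3059
0.176 [0.6119 0.0756]
0.191 [0.6123 0.0753]
0.211 [0.6116 0.0756]
0.23 [0.612  0.0753]
0.25 [0.6123 0.0751]
0.27 [0.6118 0.0742]
0.291 [0.6116 0.0753]
0.303 [0.6122 0.0748]
scene 195 zrange 0.1715 0.3061
0.176 [0.6119 0.0737]
0.19 [0.6138 0.0729]
0.21 [0.6141 0.0726]
0.23 [0.6132 0.0728]
0.25 [0.6136 0.0725]
0.27 [0.6124 0.0727]
0.289 [0.6134 0.0722]
0.303 [0.6136 0.0719]
r_scene_20.0.png
r_scene_21.9.png
r_side_20.0.png
r_side_21.9.png
s2.png
scene.png
side.png
w1.png
w2.png
w3.png
```

View pics/ins.png

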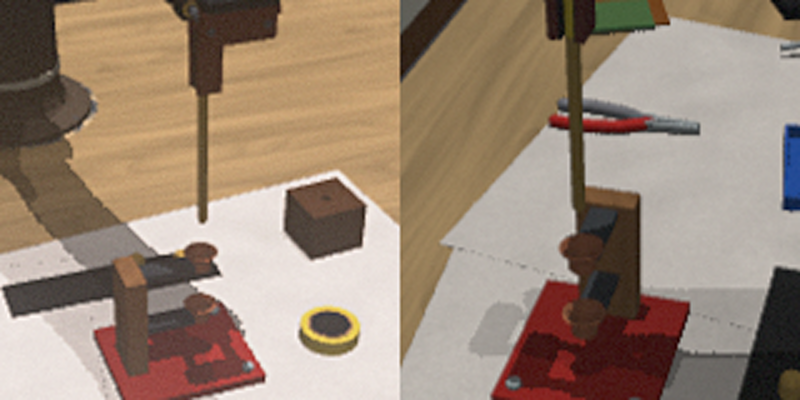

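Both views (scene crop: rod at 203, bushing at 201; side crop: rod 578, bushing 580) show the rod over the bushing axis. A small trim and then a slow descent into the upper bushing.

Emit:
servo_tool(
  targets=[-0.05,-0.02,0,0,0,0,0.25,0,0,0,0.25,0,0,0,0.25,0,0,0,0.25,0,0,0,0.2,0,0,0,0.2,0,0,0,0.2,0,0,0,0.2,0,0,0,0.2,0,0,0,0,0,0,0,0,0],
)

```text
clock: 23.2
ee_pos: [0.611, 0.0735, 0.2659]
tool_rot: [-0.0, 0.707, 0.707, -0.0]
wrist_force: [0.7, -0.3, -0.8]
opening: 0.101
gripper_force: 40.0
```

Emit:
servo_tool(
  targets=[0,0,0.2,0,0,0,0.2,0,0,0,0.2,0,0,0,0.2,0,0,0,0.2,0,0,0,0.2,0,0,0,0.2,0,0,0,0.2,0,0,0,0.2,0,0,0,0,0],
)

```text
clock: 24.2
ee_pos: [0.6106, 0.0734, 0.22]
tool_rot: [-0.0, 0.707, 0.707, -0.001]
wrist_force: [-0.8, 0.4, -1.0]
opening: 0.105
gripper_force: 40.0
```

Emit:
servo_tool(
  targets=[0,0,0.2,0,0,0,0.2,0,0,0,0.2,0,0,0,0.2,0,0,0,0.2,0,0,0,0,0],
)

```text
clock: 24.8
ee_pos: [0.6106, 0.0734, 0.1949]
tool_rot: [-0.0, 0.707, 0.707, -0.001]
wrist_force: [-0.8, -0.2, -1.3]
opening: 0.107
gripper_force: 40.0
```

Tip now at ≈0.049; target ≈0.031 (TCP 0.177).

Emit:
servo_tool(
  targets=[0,0,0.2,0,0,0,0.2,0,0,0,0.2,0,0,0,0.12,0,0,0,0,0,0,0,0,0,0,0,0,0,0,0,0,0,0,0,0,0],
)

```text
clock: 25.7
ee_pos: [0.6111, 0.0735, 0.1781]
tool_rot: [0.0, 0.707, 0.707, 0.0]
wrist_force: [0.5, 0.1, -1.4]
opening: 0.105
gripper_force: 40.0
```

Run:
```python
from h import *
o=manip.get_obs(); print(o["ee_pos"],o["wrist_force"],o["gripper_force"],o["clock"])
a=[]
for n in("scene","side"):
    c=read_camera(n); im=c["img"]; W=cloud(c); a.append(im[110:270,180:340] if n=="side" else im[110:270,220:380])
    X,Y,Z=[W[...,i] for i in range(3)]
    q=(np.hypot(X-o["ee_pos"][0],Y-o["ee_pos"][1])<.012)&(Z>.018)&(Z<.049); 
    if q.any(): print(n,q.sum(),W[q].min(0).round(4),W[q].max(0).round(4))
    if n=="side":
        q=(X<.53)&(X>.35)&(Y<-.18)&(Y>-.35)&(Z>.0205)&(Z<.04); print(cv2.connectedComponents(q.astype(np.uint8))[0]-1,"caps in tray")
cv2.imwrite("pics/fin.png",cv2.resize(cv2.hconcat(a),None,fx=2.5,fy=2.5,interpolation=cv2.INTER_CUBIC))
```

```text
[0.61110165 0.07348833 0.17811726] [ 0.4705728   0.11300797 -1.39544449] 39.99602358788252 25.7
scene 10 [0.614  0.0662 0.0338] [0.6175 0.0721 0.0434]
side 19 [0.6073 0.0717 0.0342] [0.6164 0.0786 0.0462]
9 caps in tray
```

View pics/fin.png

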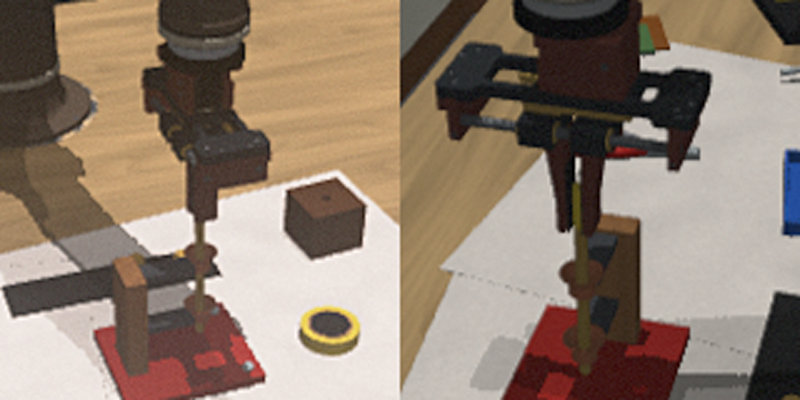

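The rod passes through both bushings (scene crop at (200,255) and (200,300)). Its tip shows below the lower one at (200,328), about 0.033 m up and clear of the board. The cap count of 9 in the tray comes from unfiltered speckle. Nothing has touched the tray since both caps were measured in it.

```bash
python3 -c "
from bench import manip
print(manip.close_job())"
```

```text
the job is handed in; nothing more can be done
None
```

Job handed in, with no verdict returned: two caps are in the tray, and the rod is held upright through both bushings, tip about 33 mm above the table.

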